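# Change the bayonet cartridge of the water filter and reset its reminder dial

## Task

Change the cartridge of the water filter: push down and unlock the spent cartridge that sits in the unit, and stand it upright on the wooden coaster, setting it down gently. Fit the fresh cartridge from the worktop in its place, pushed in and turned clockwise until it is fully locked, and turn the reminder dial to the mark with four dots. Do not force the cartridges or knock them over, and leave everything else where it stands.

Things in the scene. Friction and masses are not known exactly. Their poses are not given: they have to be found in the camera images.
- filter_unit: White water filter, fixed. Origin: centre of its underside; x to its back, y to its left, z up (mm). Housing x -75..75, 270 wide, deck at z 93. Clear tank behind, to x 128, 136 high. In front a spout (to x -131, top z 110) over a drip tray 125 wide, to x -180. On the deck: right the cartridge port, left the reminder dial
- port (a point): Axis of the cartridge port at its rim, (-5, -70, 119) in the unit's frame, axes as the unit's. A collar, 83 across, 26 high; its lip (9 thick) has a hole of 52 with a gap for a lug on either side. From the gaps, lugs pushed down under the lip turn 75 deg clockwise (seen from above) to notches 4 deep in the lip's underside; stops lie about 6 deg past the notches and past the gaps
- port_gap (a point): On the rim in the middle of one lug gap, 31 from the port's axis, 75 deg anticlockwise (from above) from the unit's x axis; a black dot lies outside it; the other gap is across the port. Gaps are 40 deg wide. To fit: lower a cartridge with its x axis along this line, push until its underside is 20 to 21 below the rim (at 21.5 its shoulder meets the rim), turn 75 deg clockwise, let go
- port_notch (a point): On the rim above one lock notch, 31 from the port's axis along the unit's x axis; the other is across the port. Locked: cartridge's x axis along this line (within 6 deg), lugs risen into the notches, underside 15 below the rim. To unlock: push down 5 to 6, turn 75 deg anticlockwise, lift
- valve_plate (a joint): Sprung plate at the bottom of the port, m, grows as it is pushed down: -0.005 up (port empty; an unpushed cartridge then stands with its underside 10 below the rim), 0 under a locked cartridge, about 0.006 with one pushed fully down. Pushes up with 4, 6 and 8 N there
- cart_spent: Spent cartridge, locked in the port at the start. White, 98 tall, 0.2 kg. Origin: centre of its underside, z up. Neck 48 across, z 0..21.5, with two lugs along +x and -x (z 4..10, 12 wide, to 31 from the axis); body 65 across, z 21.5..74, flat on top; on it an upright wing grip 54 long along x, 14 thick in y, z 74..98. A half turn about z changes nothing
- cart_fresh: Fresh cartridge, same shape and size as the spent one, standing upright on the worktop left or right of the unit, any way round. Origin and axes as for the spent one
- coaster: Round wooden coaster, 98 across, 9 thick, loose, on the worktop on the other side of the unit from the fresh cartridge. Origin: centre of its underside
- dial (a joint): Reminder dial, rad, grows clockwise seen from above. Click stops 0.45 apart: 0 (a tick, no dot), 0.45 one dot, 0.90 two, 1.35 three, 1.80 four, 2.25 five (end stop). The dots of a mark lie in a row pointing away from the dial, on the deck behind it. About 0.07 N m clicks it over; let go, it is drawn to the nearest stop
- dial_grip (a point): On the dial's axis, 26 above the deck, at (-14, 70) in the unit's frame; turns with the dial: its x axis is where the pointer (white line) looks. At dial 0 that is 64.5 deg anticlockwise from the unit's x axis. Black bar grip 42 long along x, 13 thick in y, 7 to 37 above the deck, on a disc 46 across
- oil_bottle: Bystander: tall glass oil bottle with a red cap, 62 in diameter, 264 tall, upright. Origin: centre of its underside (so for all bystanders)
- pepper_mill: Bystander: wooden pepper mill, 58 in diameter, 170 tall
- spice_jar_1: Bystander: spice jar with a green cap, 46 in diameter, 106 tall
- spice_jar_4: Bystander: spice jar with an ochre cap, 42 in diameter, 96 tall
- grey_cup: Bystander: grey stoneware cup with a handle, 86 x 113 x 74, on the drip tray under the spout
- mug: Bystander: white mug with a handle, 79 x 113 x 98, at the left. Not tracked, fixed and at the back, beyond x 0.68: a toaster (right, 224 tall) and a kettle (left, top at z 0.26)
- pod_1: Bystander: coffee capsule, 53 in diameter, 29 tall
- teaspoon: Bystander: teaspoon lying on the worktop, 139 long along x, 30 wide, 10 high
There are look-alikes about, which are no part of the job. What is shaped like the cart_spent but blue or turquoise is not meant.

How it is judged:
At the end, for the whole second after the job is handed in: Spent cartridge upright (5 deg) on the coaster, within 30 mm of its centre. Fresh cartridge locked in the port: on its axis within 4 mm, upright, wings along the unit's x axis within 9 deg, underside 13.5 to 16.8 mm below the rim. Dial at 1.68 to 1.92 rad (four dots). Both cartridges at rest (horizontal distance between cart_spent and coaster below 0.03 m and z of cart_spent in the frame of coaster between 0.006 and 0.012 m and angle between each of cart_spent, coaster's own z axis and vertical below 0.08 rad and horizontal distance between cart_fresh and port below 0.004 m and z of cart_fresh in the frame of port between -0.0168 and -0.0135 m and angle between the x axis of cart_fresh and the x axis of filter_unit, either way round below 0.16 rad and angle between cart_fresh's own z axis and vertical below 0.06 rad and value of joint dial between 1.68 and 1.92 rad and linear speed of each of cart_fresh, cart_spent below 0.02 m/s); the robot touches nothing.
It fails at once if a bystander is shifted by more than 30 mm or tipped (distance of any of grey_cup, oil_bottle, pepper_mill, spice_jar_1, spice_jar_4, mug, pod_1, teaspoon from where it was at the start of the episode above 0.03 m or angle between any of grey_cup, oil_bottle, pepper_mill, spice_jar_1, spice_jar_4, mug, pod_1, teaspoon's own z axis and vertical above 0.35 rad).
It fails at once if a cartridge is knocked over (angle between any of cart_spent, cart_fresh's own z axis and vertical above 0.7 rad).
It fails at once if a cartridge is forced in the port (more than 150 N between it and the unit) (contact force between any of cart_spent, cart_fresh and filter_unit above 150 N).
It fails at once if the spent cartridge is dropped or slammed onto the coaster (faster than 0.45 m/s within 20 mm of it) (linear speed of cart_spent above 0.45 m/s and horizontal distance between cart_spent and coaster below 0.06 m and z of cart_spent in the frame of coaster below 0.03 m).
It also fails if it takes over 72 s, if anything falls off the work surface, if the arm or the gripper's body presses on something with over 40 N, if the wrist force passes 120 N, or if a joint passes its speed limit or range.

## Robot

A 6-joint arm with a two-finger parallel gripper is mounted at the origin on a cart in front of the work surface, level with it; the furniture and walls round the work are solid. World frame = base frame: x ahead of the robot, y to its left, z up, the work surface at z = 0. Lengths are in m, angles in rad, forces in N, time in s.
With the tool pointing down it reaches from about 0.375 to 0.9 m from the base axis. Payload 3.1 kg.
Tool frame: the origin (TCP) lies between the finger pads; the fingertips stand 8 mm ahead of it and the grasp point (between the pads) lies 11 mm behind it; z points along the fingers, y is the line along which they close (so a half turn about z gives the same grasp; the last joint's range is limited). The gripper opens to 87 mm and grips with 3 to 60 N. Pads are 19 mm wide; open, the fingers measure 117 mm over their backs; the gripper's body (75 mm by 190 mm) begins 51 mm behind the grasp point.
Start: joints at [1.127, 0.527, 1.433, -0, 1.181, -0.178], TCP at [0.164, 0.603, 0.231] pointing down, gripper open.
Joint ranges: [-3.08, 3.08], [-0.75, 2.2], [0.22, 2.44], [-1.43, 4.57], [0, 2.65], [-2.85, 2.85]. Speed limits (rad/s): [2.79, 2.79, 3.14, 3.14, 3.14, 3.14].

## Interface

Orientations are given as a rotation vector (axis times angle).
In Python, from bench import * gives the robot as it stands.
- The arm moves only by the tool send_rows, never from a script. Its argument "commands" is text: rows parted by semicolons, each of 6 numbers parted by spaces: the shift along the world's x, y, z in cm, then the turn, a rotation vector about the world's x, y, z in rad. A call has 1 to 20 rows; each row is the pose to reach, as a shift and turn from the pose commanded when the call began; what a row does not reach only later rows make up. A row lasts 1/10 s, in which the tool goes at most 50 mm and 8.59 degrees, less where a joint would pass 70% of its speed; a pose out of reach is approached as far as the arm can. A call with a gripper value outside its range is refused whole. "gripper" is the finger opening in cm, from 0 to 8.7, set as the call begins (left out, the last holds). The fingers move at their own pace and stop on an object; the grip force is fixed at half the most. Time passes only in rows, so rows that repeat a pose let the fingers close. It gives the time, the measured TCP pose, the force, the opening and the grip force at its end, in the units of the state.
- state(): the state, without advancing time (a new reading comes with each control period).
- read_camera(name): name is "scene" or "side" or "wrist"; returns a dict with "frame" (480x640x3 uint8, red, green, blue), "range_z" (480x640 float32, m along the optical axis (not along the pixel's ray), 0 where there is no reading), "fx", "fy", "cx", "cy" (pixels), "view" (4x4, takes a point from world to camera coordinates). Camera axes: x right, y up, looking along -z (the intrinsics and any distortion apply to the point x, -y, -z); pixel columns grow to the right and rows downward; lengths in m; the calibration is good to about 2 mm. The wrist camera is an equidistant fisheye: a pixel r from the principal point sees the ray r / f radians off the axis. A picture is of the moment at which its call begins.
- finish_job(): hands the job in; it is judged then, once.
The state is a dict: "time": time; "qpos": joint angles; "joint_vel": joint speeds; "joint_efforts": joint torques, N m; "ee_pos": TCP position; "ee_rot": TCP orientation; "contact_force": force on the tool from outside, world axes, zero at the start; "wrist_torque": the same for the moment, N m; "width": finger opening in m; "gripper_force": force on a finger pad.
Only numpy, scipy, OpenCV 4.12 (cv2) and the standard library are available. Lean on these libraries where they do the work, as an engineer would, in place of code of your own. Each camera call takes 0.05 s, during which the arm holds its last target. There are 200 camera calls.

## Working session

There is one attempt and no reset: what is moved stays moved. The work goes in short steps, Python scripts to look and compute and a tool call to move; the robot and the scene stay as the last step left them, time stands still between calls to the robot, and variables do not carry over. Pictures are saved under pics/ and viewed, at most 10 in all, crops included, and the job is handed in when it is done.

Besides the shell and the picture viewer there is one more tool, called after ">>>" by a JSON object that holds its "api" and its "payload", one argument or row to a line. send_rows: Moves the arm, as the interface text tells. Its arguments: {"type":"object","properties":{"commands":{"type":"string"},"gripper":{"type":"number"}},"required":["commands"]}

```bash
mkdir -p pics
cat > h.py <<'E'
from bench import *
import numpy as np, cv2
def snap(n):
    c=read_camera(n); np.savez('pics/'+n+'.npz',**c); return c
def load(n): return dict(np.load('pics/'+n+'.npz'))
def ray(c,u,v):
    T=np.linalg.inv(c['view']); d=np.array([(u-c['cx'])/c['fx'],-(v-c['cy'])/c['fy'],-1.])
    return T[:3,3],T[:3,:3]@d
def atz(c,u,v,z):
    o,d=ray(c,u,v); return o+d*(z-o[2])/d[2]
def dep(c,u,v):
    o,d=ray(c,u,v); return o+d*c['range_z'][int(v),int(u)]
def proj(c,p):
    q=c['view']@np.append(p,1); return c['cx']+c['fx']*q[0]/-q[2], c['cy']-c['fy']*q[1]/-q[2]
def cloud(c):
    v,u=np.mgrid[0:480,0:640]; T=np.linalg.inv(c['view'])
    d=np.stack([(u-c['cx'])/c['fx'],-(v-c['cy'])/c['fy'],-np.ones_like(u,float)],-1)
    return (d*c['range_z'][...,None])@T[:3,:3].T+T[:3,3]
E
python3 - <<'E'
from h import *
for n in('scene','side'):
    c=snap(n); cv2.imwrite(f'pics/{n}0.png',c['frame'][...,::-1]); print(n,[float(c[k]) for k in('fx','fy','cx','cy')],np.linalg.inv(c['view']).round(3).tolist(), [k for k in c])
print(state())
E
```

```text
scene [504.3622752972396, 504.3622752972396, 312.48910665128864, 240.5854537274036] [[0.812, 0.437, -0.387, -0.022], [-0.583, 0.605, -0.541, -0.683], [-0.002, 0.666, 0.746, 1.13], [0.0, 0.0, 0.0, 1.0]] ['frame', 'range_z', 'fx', 'fy', 'cx', 'cy', 'view']
side [484.7095977087479, 484.7095977087479, 314.36957640485787, 239.56201983389693] [[0.957, 0.148, -0.249, 0.188], [-0.29, 0.512, -0.809, -1.008], [0.008, 0.846, 0.533, 0.804], [0.0, 0.0, 0.0, 1.0]] ['frame', 'range_z', 'fx', 'fy', 'cx', 'cy', 'view']
{'time': 0.1, 'qpos': array([ 1.12749745e+00,  5.28397676e-01,  1.43377533e+00, -2.49178230e-05,
        1.18138301e+00, -1.78498257e-01]), 'joint_vel': array([-3.45973083e-05, -1.72397835e-03, -1.99226362e-03,  4.79848610e-04,
        6.19312334e-04,  6.60368186e-04]), 'joint_efforts': array([-2.74668009e-04, -4.40982163e+01, -1.77149606e+01,  6.34884741e-02,
        5.33724285e-02, -4.68135363e-05]), 'ee_pos': array([0.16327044, 0.60263228, 0.22965406]), 'ee_rot': array([-4.14642318e-01, -3.11352402e+00,  2.94672267e-03]), 'contact_force': array([ 1.2892751 , -0.21044781, -0.13336469]), 'wrist_torque': array([ 0.00150309, -0.02722462, -0.01390677]), 'gripper_force': 0.0, 'width': 0.0871024190489816}
```

View pics/scene0.png

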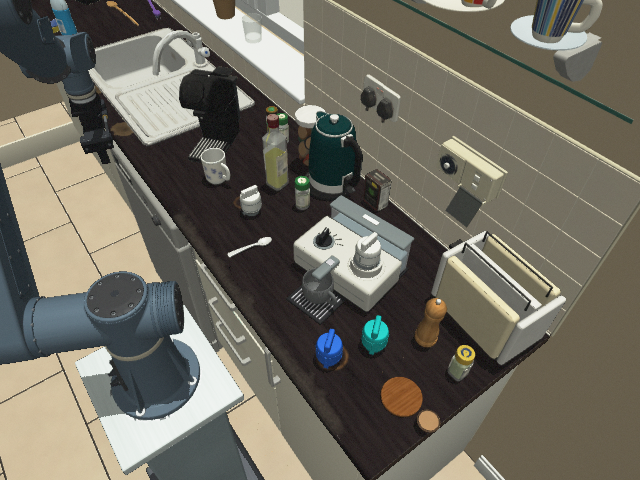

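View pics/side0.png

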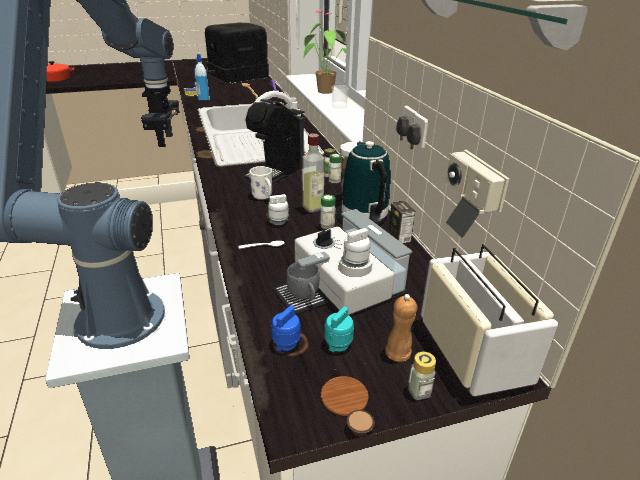

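The scene view shows the fresh cartridge at (250,201), the unit at about (350,260) with the dial at (324,237), and the spent cartridge at (368,252). The coaster is at (402,397), and the blue and turquoise decoys are at (329,349) and (375,335). Next I'll measure them from the depth data of both cameras.

Run:
```python
from h import *
from scipy.optimize import least_squares
A={n:(cloud(load(n)),load(n)) for n in('scene','side')}
def near(p,c,r): return np.hypot(p[...,0]-c[0],p[...,1]-c[1])<r
S=A['scene'][1]; Z=A['side'][1]
print('fresh',dep(S,250,192),dep(Z,279,201)); print('grip spent',dep(S,370,240),dep(Z,356,238)); print('coaster',dep(S,402,397),dep(Z,345,396)); print('dial',dep(S,322,234),dep(Z,323,236))
for nm,n,uv in(('m','scene',(215,165)),('jar1','scene',(302,183)),('spoon','scene',(250,245)),('oil','scene',(272,120)),('pod','scene',(428,415)),('cup','scene',(316,285)),('mill','scene',(433,303)),('jar4','scene',(464,352)),('blue','scene',(329,345)),('turq','scene',(375,330))): print(nm,dep(S,*uv).round(3))
# ortho map
W,H=800,600; s=800  # px per m ; x 0.25..1.0 up, y
img=np.zeros((H,W,3),np.uint8); zb=np.full((H,W),-1.)
for n,(p,c) in A.items():
    q=p.reshape(-1,3); col=c['frame'].reshape(-1,3); ok=(c['range_z'].reshape(-1)>0)&(q[:,2]<.3)&(q[:,2]>-.02)
    u=(W/2-q[:,1]*s).astype(int); v=((0.95-q[:,0])*s).astype(int); ok&=(u>=1)&(u<W-1)&(v>=1)&(v<H-1)
    for i in np.where(ok)[0]:
        a,b=v[i],u[i]; m=zb[a:a+2,b:b+2]<q[i,2]; img[a:a+2,b:b+2][m]=col[i]; zb[a:a+2,b:b+2][m]=q[i,2]
cv2.imwrite('pics/ortho.png',img[...,::-1])
for n,(p,c) in A.items():
    f=c['frame'].astype(int); 
    # coaster
    m=near(p,dep(S,402,397),.09)&(p[...,2]>.005)&(p[...,2]<.014); q=p[m]; print(n,'coaster',q.mean(0),(q.min(0)+q.max(0))/2,np.ptp(q,0))
    fc=dep(S,250,192)
    m=near(p,fc,.06)&(p[...,2]>.08)&(p[...,2]<.105); q=p[m]; print(n,'fresh grip',len(q),np.median(q[q[:,2]>q[:,2].max()-.006],0),q[:,2].max())
```

```text
fresh [0.48110828 0.34534732 0.08591944] [0.48626848 0.34746607 0.0777342 ]
grip spent [ 0.57869757 -0.08858545  0.19724762] [ 0.57706549 -0.08877526  0.18387792]
coaster [ 0.44435803 -0.38872622  0.00745776] [ 0.44770989 -0.38957624  0.0065226 ]
dial [0.53403972 0.04985444 0.12515133] [0.53648139 0.04237791 0.11845037]
m [0.457 0.523 0.084]
jar1 [0.622 0.271 0.103]
spoon [0.401 0.227 0.004]
oil [0.609 0.401 0.262]
pod [ 0.455 -0.459  0.027]
cup [ 0.468 -0.015  0.018]
mill [ 0.596 -0.3    0.158]
jar4 [ 0.599 -0.414  0.092]
blue [ 0.356 -0.219  0.096]
turq [ 0.469 -0.25   0.095]
scene coaster [ 0.4445925  -0.3860874   0.00764738] [ 0.43156297 -0.39111987  0.00880673] [0.13528407 0.11106432 0.00761294]
scene fresh grip 106 [0.48358432 0.35130312 0.09592943] 0.09945842071610578
side coaster [ 0.44660861 -0.38703169  0.00792873] [ 0.44720005 -0.40712476  0.00921127] [0.0971195  0.14144714 0.00839568]
side fresh grip 103 [0.47955168 0.3496462  0.09484896] 0.09897503766872118
```

View pics/ortho.png

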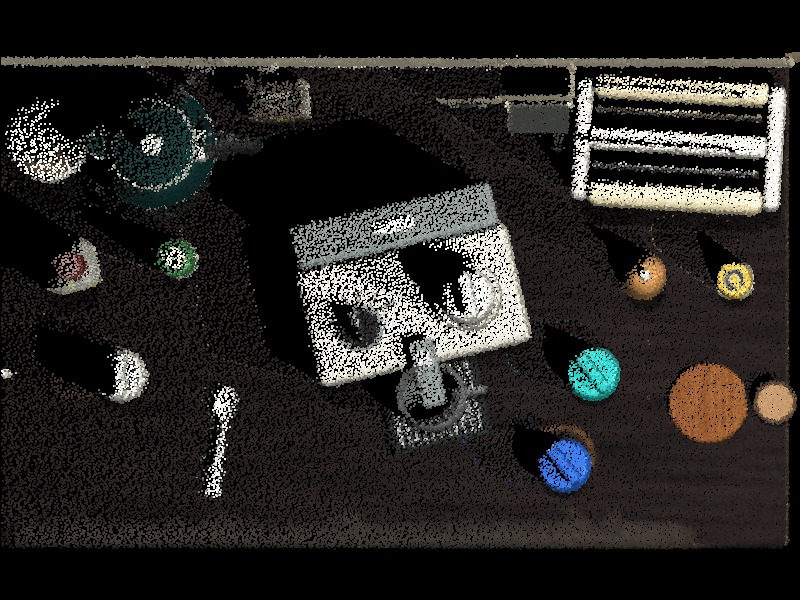

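The ortho map shows the unit's front edge running from (322,386) to (532,337), so its yaw is about 13°. The fresh cartridge is at about (0.48,0.35) and the coaster at about (0.447,-0.387). I'll move the wrist camera over the fresh cartridge and then the unit to refine these.

>>> {"api": "send_rows", "payload": {
  "commands": "6 -7 10 0 0 -0.15;12 -13 10 0 0 -0.3;18 -20 10 0 0 -0.45;24 -27 10 0 0 -0.6;27 -32 10 0 0 -0.75;27 -32 10 0 0 -0.9;27 -32 10 0 0 -0.9;27 -32 10 0 0 -0.9;27 -32 10 0 0 -0.9;27 -32 10 0 0 -0.9;27 -32 10 0 0 -0.9;27 -32 10 0 0 -0.9"
}}

```text
time: 1.3
ee_pos: [0.4326, 0.2837, 0.3301]
ee_rot: [-1.726, -2.623, 0.001]
contact_force: [0.2, 0.6, 0.5]
width: 0.0869
gripper_force: 0.0
```

Run:
```python
from h import *
c=snap('wrist'); s=state(); print(s['ee_pos'],s['time'],s['contact_force'],np.linalg.inv(c['view']).round(3).tolist(),c['fx'],c['cx'],c['cy'])
np.savez('pics/w1.npz',**c); cv2.imwrite('pics/w1.png',c['frame'][...,::-1])
```

```text
[0.43235257 0.28396055 0.33012532] 1.35 [-0.95587523 -0.29290594  0.22654346] [[0.919, -0.382, -0.103, 0.403], [0.395, 0.885, 0.245, 0.351], [-0.002, -0.265, 0.964, 0.484], [0.0, 0.0, 0.0, 1.0]] 371.64829954431775 319.8837298407475 235.73370619147826
```

>>> {"api": "send_rows", "payload": {
  "commands": "1 -5 0 0 0 -0.15;2 -10 0 0 0 -0.3;3 -15 0 0 0 -0.45;4 -20 0 0 0 -0.6;5 -25 0 0 0 -0.75;6 -30 0 0 0 -0.9;6 -33 0 0 0 -1.05;6 -33 0 0 0 -1.2;6 -33 0 0 0 -1.35;6 -33 0 0 0 -1.5;6 -33 0 0 0 -1.65;6 -33 0 0 0 -1.75;6 -33 0 0 0 -1.75;6 -33 0 0 0 -1.75"
}}

```text
time: 2.75
ee_pos: [0.4934, -0.0456, 0.3304]
ee_rot: [-3.12, -0.362, 0.001]
contact_force: [0.2, 0.8, -0.4]
width: 0.0866
gripper_force: 0.0
```

Run:
```python
from h import *
c=snap('wrist'); s=state(); print(s['ee_pos'],s['ee_rot'],s['time'],s['contact_force'],np.linalg.inv(c['view']).round(3).tolist())
np.savez('pics/w2.npz',**c); cv2.imwrite('pics/w2.png',c['frame'][...,::-1])
```

```text
[ 0.49343498 -0.04586761  0.33045659] [-3.12060283e+00 -3.60852694e-01  4.07421966e-04] 2.8 [-0.74577672  0.31754222 -0.29630463] [[0.228, 0.938, 0.261, 0.563], [-0.974, 0.22, 0.06, -0.029], [-0.001, -0.268, 0.963, 0.485], [0.0, 0.0, 0.0, 1.0]]
```

```bash
cat >> h.py <<'E'
def fload(n): return dict(np.load('pics/'+n+'.npz'))
def fray(c,u,v):
    T=np.linalg.inv(c['view']); x=(u-c['cx'])/c['fx']; y=(v-c['cy'])/c['fy']; r=np.hypot(x,y)+1e-12
    d=np.array([np.sin(r)*x/r,-np.sin(r)*y/r,-np.cos(r)]); return T[:3,3],T[:3,:3]@d
def fatz(c,u,v,z):
    o,d=fray(c,u,v); return o+d*(z-o[2])/d[2]
def fproj(c,p):
    q=c['view']@np.append(p,1); a=np.array([q[0],-q[1]]); n=np.linalg.norm(a)+1e-12; t=np.arctan2(n,-q[2]); a=a/n*t
    return c['cx']+c['fx']*a[0],c['cy']+c['fy']*a[1]
def rectify(c,z,x0,y0,w,h,s):
    "top-down picture of plane z; rows: x decreasing from x0, cols: y decreasing from y0 (m); s px/m"
    m=np.array([[fproj(c,(x0-j/s,y0-i/s,z)) for i in range(int(w*s))] for j in range(int(h*s))],np.float32)
    return cv2.remap(c['frame'],m[...,0],m[...,1],cv2.INTER_LINEAR)[...,::-1]
E
python3 - <<'E'
from h import *
c=fload('w2'); a=c['frame'][...,::-1]; cv2.imwrite('pics/w2b.png',cv2.resize(a,(800,600),interpolation=cv2.INTER_CUBIC))
E
```

```text
(no output)
```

View pics/w2b.png

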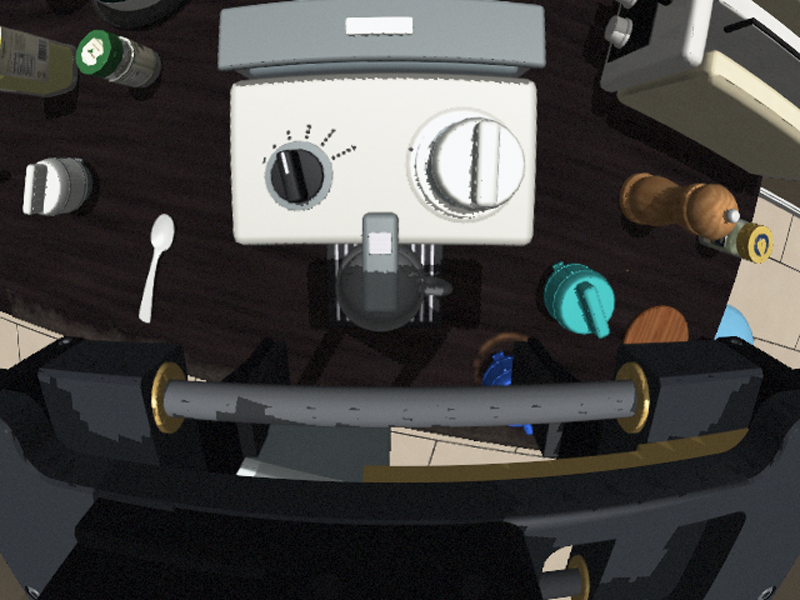

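The wrist picture (800 px wide) shows the deck corners at (234,242), (533,244), (231,82) and (536,80). The dial is at (298,176), with its pointer end at (283,155). The spent wing runs from (488,122) to (485,203), and the fresh cartridge's wing is at (38,187).

Run:
```python
from h import *
c=fload('w2'); k=.8
g=cv2.cvtColor(c['frame'],cv2.COLOR_RGB2GRAY).astype(int)
def edge(u,v,du,dv,n=18):
    # sharpest gray step along segment, raw px
    t=np.linspace(-n/2,n/2,8*n+1); s=cv2.remap(g.astype(np.float32),(u+du*t).astype(np.float32)[None],(v+dv*t).astype(np.float32)[None],cv2.INTER_LINEAR)[0]
    s=np.convolve(s,np.ones(8)/8,'same'); d=abs(np.gradient(s)); d[:8]=0;d[-8:]=0; i=d.argmax(); return u+du*t[i],v+dv*t[i]
E={}
E['left']=[edge(232*k,v*k,1,0) for v in range(110,225,10)]
E['right']=[edge(535*k,v*k,1,0) for v in range(110,225,10)]
E['front']=[edge(u*k,243*k,0,1) for u in list(range(250,345,10))+list(range(450,520,10))]
E['back']=[edge(u*k,81*k,0,1,12) for u in range(250,520,15)]
L={}
for n,pts in E.items():
    P=np.array([fatz(c,*p,.093)[:2] for p in pts]); m=np.median(P,0)
    vx,vy,x0,y0=cv2.fitLine(P.astype(np.float32),cv2.DIST_HUBER,0,1e-4,1e-4).ravel(); ang=np.degrees(np.arctan2(vy,vx)); nrm=np.array([-vy,vx]); r=(P-[x0,y0])@nrm
    L[n]=(np.array([x0,y0]),ang); print(n,ang.round(2),x0,y0,'res',abs(r).max().round(4))
yaw=np.radians(13.2)
for yawd in (12.8,13.2,13.6):
    yaw=np.radians(yawd); ex=np.array([np.cos(yaw),np.sin(yaw)]); ey=np.array([-ex[1],ex[0]])
    a={n:(L[n][0]@ex if n in('front','back') else L[n][0]@ey) for n in L}
    print(yawd,'width',a['left']-a['right'],'depth',a['back']-a['front'],'origin',ex*(a['front']+a['back'])/2+ey*(a['left']+a['right'])/2)
# wing spent: four corners at z
for z in (.202,):
    for p in((474,123),(501,123),(471,203),(499,204)): print('wing',fatz(c,p[0]*k,p[1]*k,z).round(4))
for p in((298,176),(283,155),(313,200)): print('dial',fatz(c,p[0]*k,p[1]*k,.130 if p[0]!=298 else .093).round(4))
w=fload('w1'); a=w['frame'][...,::-1].copy()
u,v=fproj(w,(.483,.35,.09)); print('fresh in w1',u,v)
cr=rectify(c,.202,.65,-.03,.13,.13,4000)
T=cv2.resize(a[max(0,int(v)-75):int(v)+75,max(0,int(u)-95):int(u)+95],None,fx=4,fy=4,interpolation=cv2.INTER_CUBIC); print(max(0,int(v)-75),max(0,int(u)-95)); cv2.imwrite('pics/f1.png',T)
cv2.imwrite('pics/rect.png',np.hstack([cr,np.zeros((520,2,3),np.uint8)]))
```

```text
left 13.06 0.53654355 0.11671845 res 0.0005
right 13.13 0.5965433 -0.1395711 res 0.0006
front -77.17 0.49183762 -0.0005350122 res 0.0006
back -77.19 0.63732743 -0.00603776 res 0.0011
12.8 width 0.26321344595436896 depth 0.14065517061350158 origin [ 0.56643735 -0.01145043]
13.2 width 0.2632190964086395 depth 0.14038925418949205 origin [ 0.56649443 -0.01143782]
13.6 width 0.2632119179354977 depth 0.14011649539129295 origin [ 0.56655132 -0.01142442]
wing [ 0.6014 -0.0656  0.202 ]
wing [ 0.606  -0.0817  0.202 ]
wing [ 0.5532 -0.0757  0.202 ]
wing [ 0.557  -0.0928  0.202 ]
dial [0.539  0.0544 0.093 ]
dial [0.5551 0.0617 0.13  ]
dial [0.5254 0.0311 0.13  ]
fresh in w1 389.2886534221487 167.04624217475717
92 294
```

View pics/f1.png

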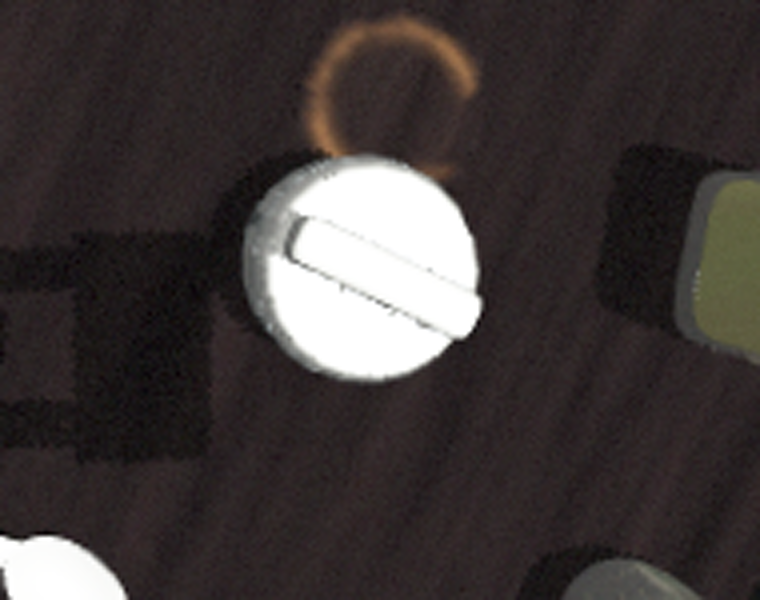

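View pics/rect.png

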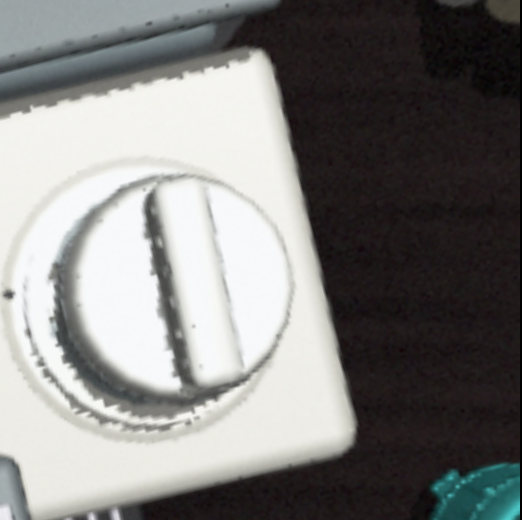

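Run:
```python
from h import *
w=fload('w1')
P=np.array([fatz(w,294+a/4,92+b/4,.098)[:2] for a,b in((300,218),(480,295),(290,258),(462,338))]); print('fresh w1 centre',P.mean(0),P.round(4).tolist()); d=P[1]-P[0]+P[3]-P[2]; print('len',np.linalg.norm(d)/2,'yaw',np.degrees(np.arctan2(d[1],d[0])))
# circle of body top z=.074 in w1: centre estimate from crop (375,268)
print('body top ctr',fatz(w,294+375/4,92+268/4,.074))
v=fload('w2'); Q=np.array([fatz(v,.8*a,.8*b,.098)[:2] for a,b in((30,164),(46,164),(25,213),(43,213))]); print('fresh w2',Q.mean(0))
# two-view triangulation of fresh wing centre (w1,w2)
def tri(rs):
    A=sum(np.eye(3)-np.outer(d,d)/(d@d) for o,d in rs); b=sum((np.eye(3)-np.outer(d,d)/(d@d))@o for o,d in rs); return np.linalg.solve(A,b)
print('fresh tri',tri([fray(w,294+383/4,92+277/4),fray(v,36*.8,188*.8)]))
for n in('scene','side'):
    c=load(n); p=cloud(c)
    for nm,ctr,z0 in(('spent',(.579,-.08),.196),('fresh',(.481,.349),.092),('disc+dialtop',(.538,.054),.122)):
        m=(np.hypot(p[...,0]-ctr[0],p[...,1]-ctr[1])<.045)&(p[...,2]>z0)&(p[...,2]<z0+.02); q=p[m]
        r=cv2.minAreaRect((q[:,:2]*1000).astype(np.float32)); print(n,nm,len(q),q.mean(0).round(4),r)
    rs=[]
    m=(c['frame'][...,0].astype(int)-c['frame'][...,2]>70)&(np.hypot(p[...,0]-.447,p[...,1]+.388)<.056); (a,b)=np.where(m); e=cv2.fitEllipse(cv2.convexHull(np.stack([b,a],1).astype(np.float32))); print(n,'coaster',atz(c,*e[0],.009))
```

```text
fresh w1 centre [0.47961181 0.35586946] [[0.4529, 0.3608], [0.5052, 0.3625], [0.4548, 0.3501], [0.5056, 0.3501]]
len 0.051551291751360945 yaw 0.9695548521865016
body top ctr [0.48088527 0.35744666 0.074     ]
fresh w2 [0.48324528 0.34238477]
fresh tri [0.48156037 0.35575772 0.08368554]
scene spent 82 [ 0.579  -0.0841  0.1991] ((579.2161865234375, -83.99131774902344), (54.31797409057617, 13.453694343566895), 12.734747886657715)
scene fresh 54 [0.4815 0.3509 0.0951] ((482.27874755859375, 350.1070556640625), (51.82956314086914, 18.23456573486328), 4.869624137878418)
scene disc+dialtop 62 [0.5395 0.0494 0.1264] ((539.49560546875, 50.54918670654297), (42.66465759277344, 13.711771011352539), 25.240333557128906)
scene coaster [ 0.44388623 -0.38638854  0.009     ]
side spent 81 [ 0.5815 -0.0851  0.1992] ((581.3555297851562, -85.0679702758789), (53.51782989501953, 17.84186553955078), 15.640649795532227)
side fresh 43 [0.4831 0.35   0.0946] ((483.1611633300781, 349.394775390625), (52.62702941894531, 18.99151039123535), 8.397551536560059)
side disc+dialtop 56 [0.5407 0.048  0.1272] ((541.7735595703125, 49.61159133911133), (44.0178108215332, 15.227782249450684), 25.957780838012695)
side coaster [ 0.44632784 -0.38862806  0.009     ]
```

Scene/side depth and the wrist view disagree by about 4 mm in y. I'll take a closer wrist view with the camera nearly straight above the port and then the dial, and cross-check against the known sizes.

>>> {"api": "send_rows", "payload": {
  "commands": "1 -3 -4 0 0 0;1.6 -5.3 -8 0 0 0;1.6 -5.3 -8 0 0 0;1.6 -5.3 -8 0 0 0;1.6 -5.3 -8 0 0 0"
}}

```text
time: 3.3
ee_pos: [0.5102, -0.0993, 0.252]
ee_rot: [3.121, 0.357, 0.003]
contact_force: [-0.8, -0.4, 0.3]
width: 0.0871
gripper_force: 0.0
```

Run:
```python
from h import *
c=snap('wrist'); s=state(); print(s['ee_pos'],s['time'],s['contact_force'],np.linalg.inv(c['view']).round(3).tolist())
np.savez('pics/w3.npz',**c)
cr=rectify(c,.202,.64,.00,.16,.14,4000); cr2=rectify(c,.100,.62,.12,.15,.14,4000)
cv2.imwrite('pics/r3.png',cv2.resize(np.vstack([cr]),None,fx=1.2,fy=1.05)); 
cv2.imwrite('pics/w3.png',cv2.resize(c['frame'][...,::-1],(800,600),interpolation=cv2.INTER_CUBIC))
# wrist depth cloud
T=np.linalg.inv(c['view'])
for nm in('w2','w3'):
    c=fload(nm); v,u=np.mgrid[0:480,0:640]; x=(u-c['cx'])/c['fx']; y=(v-c['cy'])/c['fy']; r=np.hypot(x,y)+1e-9; t=np.tan(np.minimum(r,1.4))/r
    d=np.stack([x*t,-y*t,-np.ones_like(x)],-1); p=(d*c['range_z'][...,None])@np.linalg.inv(c['view'])[:3,:3].T+np.linalg.inv(c['view'])[:3,3]
    for n2,ctr,z0,z1,R in(('spent',(.579,-.082),.195,.21,.045),('dial',(.538,.052),.124,.136,.035),('deck',(.56,-.01),.085,.1,.3),('fresh',(.481,.352),.092,.105,.04)):
        m=(np.hypot(p[...,0]-ctr[0],p[...,1]-ctr[1])<R)&(p[...,2]>z0)&(p[...,2]<z1)&(c['range_z']>0); q=p[m]
        if len(q)>20: print(nm,n2,len(q),np.median(q,0).round(4),cv2.minAreaRect((q[:,:2]*1000).astype(np.float32)))
for n in('scene','side'):
    c=load(n); p=cloud(c); m=(np.hypot(p[...,0]-.56,p[...,1]+.01)<.15)&(p[...,2]>.085)&(p[...,2]<.1); q=p[m]; print(n,'deck',np.median(q,0),cv2.minAreaRect((q[:,:2]*1000).astype(np.float32)))
    m=(abs(p[...,0]-.4)<.03)&(abs(p[...,1]-.1)<.05); print('table',np.median(p[m],0))
```

```text
[ 0.51035322 -0.09926701  0.25231523] 3.35 [-0.47549105 -0.46919947  0.65914688] [[0.225, 0.939, 0.259, 0.58], [-0.974, 0.217, 0.06, -0.083], [-0.0, -0.266, 0.964, 0.406], [0.0, 0.0, 0.0, 1.0]]
w2 spent 1244 [ 0.5796 -0.0791  0.2014] ((579.5226440429688, -80.03569793701172), (53.87074279785156, 15.296916961669922), 12.486774444580078)
w2 dial 563 [0.5403 0.0536 0.1298] ((539.716796875, 54.393287658691406), (41.969932556152344, 13.831859588623047), 25.599502563476562)
w2 deck 27100 [0.5734 0.0013 0.093 ] ((638.2408447265625, -26.027801513671875), (565.8908081054688, 405.8603820800781), 68.21219635009766)
w2 fresh 340 [0.4816 0.3526 0.0975] ((481.4307861328125, 354.5393981933594), (15.863227844238281, 53.70375442504883), 89.68791198730469)
w3 spent 2390 [ 0.5804 -0.0801  0.2015] ((579.969482421875, -80.226806640625), (53.61447525024414, 15.106573104858398), 12.847052574157715)
w3 dial 803 [0.5406 0.0526 0.1297] ((540.0850219726562, 53.859405517578125), (42.277095794677734, 13.80974292755127), 26.11431312561035)
w3 deck 38153 [ 0.5767 -0.0089  0.0931] ((625.6776123046875, -13.7318115234375), (562.4860229492188, 367.7846374511719), 70.63045501708984)
scene deck [0.55839995 0.00625816 0.09062098] ((546.8511962890625, -19.660354614257812), (212.2621307373047, 268.8311462402344), 12.054885864257812)
table [ 0.39984188  0.09847585 -0.00215405]
side deck [ 0.5549491  -0.04880847  0.09134477] ((547.947509765625, -19.041717529296875), (210.3543701171875, 272.5311279296875), 12.917887687683105)
table [ 0.39955366  0.09859783 -0.00163211]
```

View pics/w3.png

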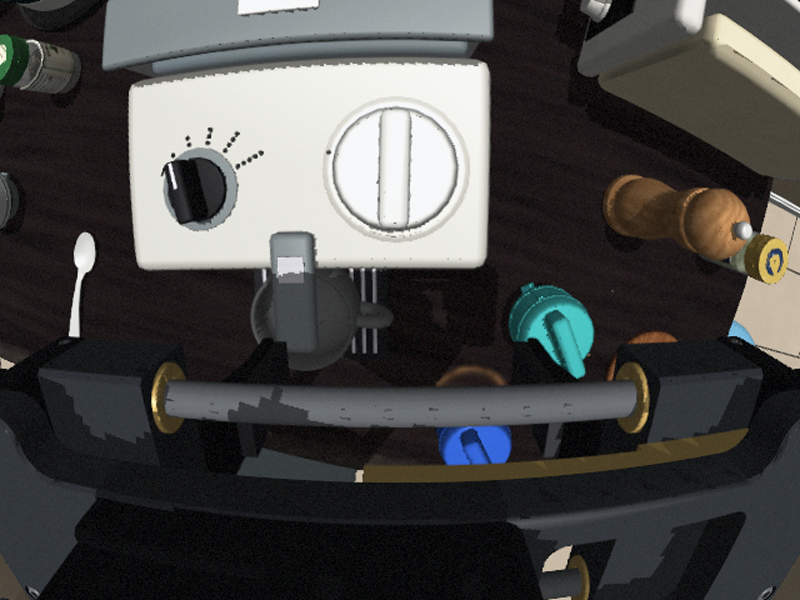

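The w3 picture puts the spent wing at (396,168) along the unit's x axis, and the dial's white pointer at (170,178). The depth fit gives spent at (0.580,-0.080), and the dial at (0.540,0.054) with yaw 26°, which is the two-dots mark. The vector between them matches the given geometry. I'll grasp the spent cartridge.

>>> {"api": "send_rows", "payload": {
  "commands": "4 1 0 0 0 0;7 1.9 0 0 0 0;7 1.9 0 0 0 0;7 1.9 -3 0 0 0;7 1.9 -5 0 0 0;7 1.9 -6.4 0 0 0;7 1.9 -6.4 0 0 0;7 1.9 -6.4 0 0 0",
  "gripper": 4
}}

```text
time: 4.15
ee_pos: [0.5798, -0.0806, 0.188]
ee_rot: [3.121, 0.356, 0.003]
contact_force: [-1.2, 0.1, 0.2]
width: 0.0413
gripper_force: 0.0
```

>>> {"api": "send_rows", "payload": {
  "commands": "0 0 0 0 0 0;0 0 0 0 0 0;0 0 0 0 0 0;0 0 0 0 0 0;0 0 0 0 0 0;0 0 0 0 0 0",
  "gripper": 0
}}

```text
time: 4.75
ee_pos: [0.5796, -0.0807, 0.1868]
ee_rot: [-3.121, -0.356, -0.0]
contact_force: [-0.9, 0.0, 2.9]
width: 0.0136
gripper_force: 29.9
```

>>> {"api": "send_rows", "payload": {
  "commands": "0 0 -0.2 0 0 0;0 0 -0.4 0 0 0;0 0 -0.55 0 0 0;0 0 -0.55 0 0 0;0 0 -0.55 0 0 0"
}}

```text
time: 5.25
ee_pos: [0.5796, -0.0807, 0.1813]
ee_rot: [-3.121, -0.356, -0.0]
contact_force: [-1.9, 1.0, 6.0]
width: 0.0141
gripper_force: 29.9
```

>>> {"api": "send_rows", "payload": {
  "commands": "0 0 0 0 0 0.14;0 0 0 0 0 0.28;0 0 0 0 0 0.42;0 0 0 0 0 0.56;0 0 0 0 0 0.7;0 0 0 0 0 0.84;0 0 0 0 0 0.98;0 0 0 0 0 1.12;0 0 0 0 0 1.26;0 0 0 0 0 1.31;0 0 0 0 0 1.31;0 0 0 0 0 1.31"
}}

```text
time: 6.45
ee_pos: [0.5807, -0.0813, 0.1816]
ee_rot: [2.257, 2.182, 0.002]
contact_force: [0.8, 0.7, 5.4]
width: 0.0136
gripper_force: 29.9
```

>>> {"api": "send_rows", "payload": {
  "commands": "0 0 0.5 0 0 0;0 0 1 0 0 0;0 0 1.8 0 0 0;0 0 2.5 0 0 0;0 0 3 0 0 0"
}}

```text
time: 6.95
ee_pos: [0.5786, -0.0805, 0.2111]
ee_rot: [-2.257, -2.182, 0.002]
contact_force: [-0.2, 0.3, -2.7]
width: 0.0139
gripper_force: 29.9
```

>>> {"api": "send_rows", "payload": {
  "commands": "0 0 4 0 0 0;-0.5 -2 7 0 0 0;-2.5 -6 7 0 0 0;-4.3 -10 7 0 0 0;-6.2 -14 7 0 0 0;-8 -18 7 0 0 0;-9.8 -22 7 0 0 0;-11.5 -26 7 0 0 0;-12.9 -29 7 0 0 0;-13.4 -30.3 5 0 0 0;-13.4 -30.3 1 0 0 0;-13.4 -30.3 -3 0 0 0;-13.4 -30.3 -6 0 0 0;-13.4 -30.3 -8.5 0 0 0;-13.4 -30.3 -9.5 0 0 0;-13.4 -30.3 -10.5 0 0 0;-13.4 -30.3 -11 0 0 0;-13.4 -30.3 -11 0 0 0"
}}

```text
time: 8.75
ee_pos: [0.4457, -0.3839, 0.1013]
ee_rot: [2.259, 2.183, -0.0]
contact_force: [-0.2, 0.2, -2.0]
width: 0.0139
gripper_force: 29.9
```

Run:
```python
from h import *
for n in ('scene','side'):
    c=snap(n); p=cloud(c)
    m=(c['frame'][...,0].astype(int)-c['frame'][...,2]>70)&(np.hypot(p[...,0]-.445,p[...,1]+.385)<.058); q=p[m]; print(n,'coaster y min/max x',np.percentile(q,[1,99],axis=0).round(3).tolist())
    if n=='scene': u,v=map(int,proj(c,(.445,-.385,.04))); cv2.imwrite('pics/pl.png',cv2.resize(c['frame'][v-75:v+75,u-100:u+100,::-1],None,fx=4,fy=4,interpolation=cv2.INTER_CUBIC)); 
print(state()['ee_pos'],state()['contact_force'])
```

```text
scene coaster y min/max x [[0.403, -0.432, 0.003], [0.478, -0.404, 0.182]]
side coaster y min/max x [[0.404, -0.431, 0.004], [0.485, -0.369, 0.194]]
[ 0.44602341 -0.38431173  0.10201379] [-0.84695778  0.27129086 -2.4419672 ]
```

View pics/pl.png

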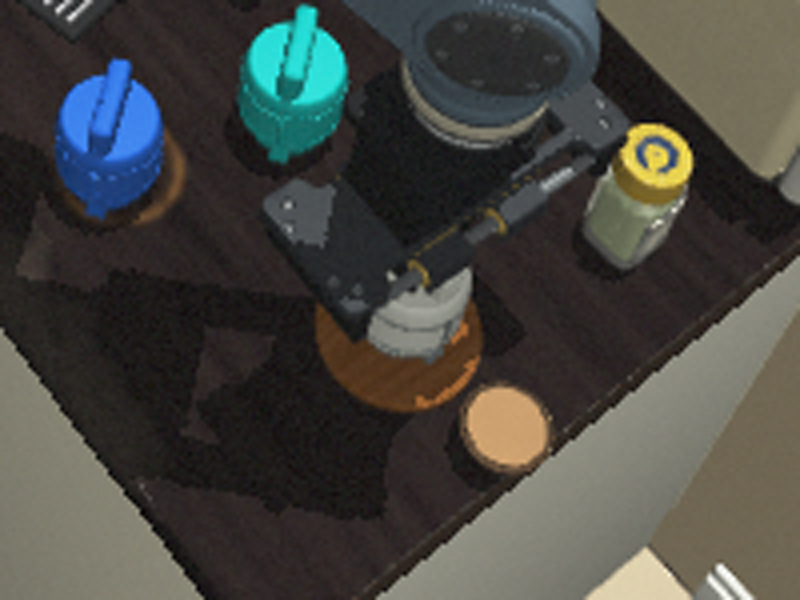

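The crop shows the cartridge hovering over the coaster, with its neck at (415,350) against the coaster's centre at (399,355). That is within about 10 mm, so I'll lower it.

>>> {"api": "send_rows", "payload": {
  "commands": "0 0 -0.3 0 0 0;0 0 -0.5 0 0 0;0 0 -0.7 0 0 0;0 0 -0.85 0 0 0;0 0 -0.95 0 0 0;0 0 -0.95 0 0 0"
}}

```text
time: 9.45
ee_pos: [0.4455, -0.3838, 0.0919]
ee_rot: [-2.259, -2.183, 0.0]
contact_force: [-0.9, -0.0, 1.6]
width: 0.0138
gripper_force: 29.9
```

>>> {"api": "send_rows", "payload": {
  "commands": "0 0 0 0 0 0;0 0 0 0 0 0;0 0 0 0 0 0;0 0 0 0 0 0;0 0 1 0 0 0;0 0 3 0 0 0;0 0 6 0 0 0;0 0 11 0 0 0;0 0 15.8 0 0 0",
  "gripper": 4
}}

```text
time: 10.35
ee_pos: [0.4452, -0.3834, 0.2514]
ee_rot: [-2.258, -2.183, -0.0]
contact_force: [1.1, -1.6, 1.6]
width: 0.0404
gripper_force: 0.0
```

>>> {"api": "send_rows", "payload": {
  "commands": "1 5 0 0 0 -0.14;2 10 0 0 0 -0.28;3 14.5 0 0 0 -0.42;4 19 0 0 0 -0.56;5 24 0 0 0 -0.7;6 29 0 0 0 -0.84;7 34 0 0 0 -0.98;8.5 39 0 0 0 -1.085;9.45 43.8 0 0 0 -1.085;9.45 43.8 -2 0 0 -1.085;9.45 43.8 -5 0 0 -1.085;9.45 43.8 -5 0 0 -1.085;9.45 43.8 -5 0 0 -1.085"
}}

```text
time: 11.65
ee_pos: [0.5399, 0.0541, 0.1999]
ee_rot: [-3.062, -0.704, 0.001]
contact_force: [1.2, 0.8, 0.8]
width: 0.0401
gripper_force: 0.0
```

Run:
```python
from h import *
s=state(); print(s['ee_pos'],s['ee_rot'],s['time'])
for n in ('scene','side'):
    c=snap(n); p=cloud(c)
    m=(c['frame'][...,0].astype(int)-c['frame'][...,2]>70)&(np.hypot(p[...,0]-.445,p[...,1]+.385)<.058); q=p[m]; print(n,'coaster',np.percentile(q,[1,99],axis=0).round(3).tolist())
    m=(np.hypot(p[...,0]-.445,p[...,1]+.387)<.05)&(p[...,2]>.095)&(p[...,2]<.12); q=p[m]; print('wing',len(q),q.mean(0),q[:,2].max(),cv2.minAreaRect((q[:,:2]*1000).astype(np.float32)))
    u,v=map(int,proj(c,(.445,-.385,.04))); a=c['frame'][v-50:v+50,u-66:u+66,::-1]
    b=a if n=='scene' else np.hstack([b,a])
cv2.imwrite('pics/pl2.png',cv2.resize(b,None,fx=3,fy=3,interpolation=cv2.INTER_CUBIC))
```

```text
[0.53988059 0.05412266 0.19994449] [-3.06164357e+00 -7.03510094e-01  1.06231863e-03] 11.65
scene coaster [[0.399, -0.432, 0.002], [0.488, -0.339, 0.012]]
wing 172 [ 0.44222911 -0.3862178   0.10308064] 0.11005690045984551 ((443.55859375, -384.9375915527344), (54.409568786621094, 15.156471252441406), 86.41419219970703)
side coaster [[0.401, -0.431, 0.004], [0.494, -0.35, 0.011]]
wing 186 [ 0.44427597 -0.38885188  0.10374719] 0.107943325594265 ((445.27252197265625, -385.2001953125), (54.544158935546875, 14.759669303894043), 87.1128158569336)
```

View pics/pl2.png

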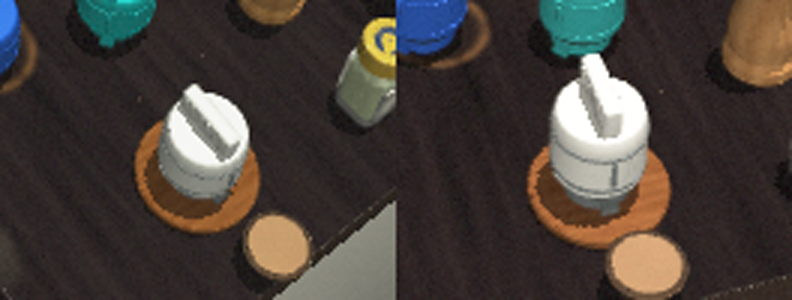

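Spent cartridge stands upright in the middle of the coaster (left crop, about (205,150), and right crop, about (600,140)). Now the dial.

>>> {"api": "send_rows", "payload": {
  "commands": "0 0 -4 0 0 0;0 0 -6.5 0 0 0;0 0 -8 0 0 0;0 0 -8.6 0 0 0;0 0 -8.6 0 0 0;0 0 -8.6 0 0 0"
}}

```text
time: 12.35
ee_pos: [0.5412, 0.0538, 0.1148]
ee_rot: [3.061, 0.703, 0.004]
contact_force: [-0.4, -0.6, 0.5]
width: 0.0399
gripper_force: 0.0
```

>>> {"api": "send_rows", "payload": {
  "commands": "0 0 0 0 0 0;0 0 0 0 0 0;0 0 0 0 0 0;0 0 0 0 0 0;0 0 0 0 0 0",
  "gripper": 0
}}

```text
time: 12.85
ee_pos: [0.5403, 0.0539, 0.1138]
ee_rot: [3.061, 0.704, 0.001]
contact_force: [0.3, -2.4, 2.0]
width: 0.013
gripper_force: 30.0
```

Good grasp; turning clockwise 0.9 rad.

>>> {"api": "send_rows", "payload": {
  "commands": "0 0 0 0 0 -0.14;0 0 0 0 0 -0.28;0 0 0 0 0 -0.42;0 0 0 0 0 -0.56;0 0 0 0 0 -0.7;0 0 0 0 0 -0.82;0 0 0 0 0 -0.91;0 0 0 0 0 -0.91;0 0 0 0 0 -0.91"
}}

```text
time: 13.75
ee_pos: [0.5403, 0.0547, 0.1138]
ee_rot: [-3.059, 0.711, -0.001]
contact_force: [0.8, 1.9, 1.4]
width: 0.013
gripper_force: 30.0
```

>>> {"api": "send_rows", "payload": {
  "commands": "0 0 0 0 0 0;0 0 0 0 0 0;0 0 0 0 0 0;0 0 0 0 0 0;0 0 2 0 0 0;0 0 5 0 0 0;0 0 10 0 0 0;0 0 15 0 0 0;0 0 18 0 0 0;0 0 18 0 0 0",
  "gripper": 4
}}

```text
time: 14.75
ee_pos: [0.5431, 0.0539, 0.2988]
ee_rot: [-3.058, 0.713, -0.018]
contact_force: [0.7, -0.9, 1.0]
width: 0.0402
gripper_force: 0.0
```

Run:
```python
from h import *
s=state(); print(s['ee_pos'],s['ee_rot'],s['time'])
for n in ('scene','side'):
    c=snap(n); p=cloud(c)
    m=(np.hypot(p[...,0]-.541,p[...,1]-.05)<.035)&(p[...,2]>.122)&(p[...,2]<.137); q=p[m]; print(n,len(q),cv2.minAreaRect((q[:,:2]*1000).astype(np.float32)) if len(q) else '')
```

```text
[0.54305055 0.05385455 0.29884404] [-3.05832528  0.71273437 -0.01826082] 14.75
scene 67 ((540.0546875, 50.309574127197266), (13.662528991699219, 41.42845916748047), 63.680694580078125)
side 59 ((541.4436645507812, 49.800209045410156), (14.47475814819336, 40.601104736328125), 62.50141525268555)
```

The dial now reads about -26° in the world frame, where four dots is expected at -25.8°. Next is the fresh cartridge, with a close look first.

>>> {"api": "send_rows", "payload": {
  "commands": "-2 4.5 0 0 0 0.1;-4 9 0 0 0 0.2;-6 13.5 0 0 0 0.3;-8 18 0 0 0 0.4;-10 22.5 0 0 0 0.467;-12 27 -2 0 0 0.467;-13.3 30 -4.9 0 0 0.467;-13.3 30 -4.9 0 0 0.467;-13.3 30 -4.9 0 0 0.467;-13.3 30 -4.9 0 0 0.467"
}}

```text
time: 15.85
ee_pos: [0.4075, 0.3533, 0.2441]
ee_rot: [3.141, 0.013, -0.001]
contact_force: [0.1, 0.5, 0.1]
width: 0.0398
gripper_force: 0.0
```

Run:
```python
from h import *
s=state(); print(s['ee_pos'],s['ee_rot'],s['time'])
for k in range(2):
    c=snap('wrist'); v,u=np.mgrid[0:480,0:640]; x=(u-c['cx'])/c['fx']; y=(v-c['cy'])/c['fy']; r=np.hypot(x,y)+1e-9; t=np.tan(np.minimum(r,1.4))/r
    d=np.stack([x*t,-y*t,-np.ones_like(x)],-1); T=np.linalg.inv(c['view']); p=(d*c['range_z'][...,None])@T[:3,:3].T+T[:3,3]
    m=(np.hypot(p[...,0]-.481,p[...,1]-.354)<.04)&(p[...,2]>.092)&(p[...,2]<.106)&(c['range_z']>0); q=p[m]; print(len(q),np.median(q,0),cv2.minAreaRect((q[:,:2]*1000).astype(np.float32)),T[:3,3])
    e=(np.hypot(p[...,0]-.481,p[...,1]-.354)<.06)&(p[...,2]>.068)&(p[...,2]<.08); q=p[e]; print('body',len(q),cv2.minEnclosingCircle((q[:,:2]*1000).astype(np.float32)))
```

```text
[0.40751612 0.35332288 0.24409314] [ 3.14055592e+00  1.25593799e-02 -9.74589850e-04] 15.85
1133 [0.48001982 0.35615413 0.0974928 ] ((480.5916442871094, 356.138427734375), (14.859160423278809, 53.47254943847656), 87.90890502929688) [0.47952387 0.35394681 0.39826769]
body 2655 ((480.3127136230469, 356.4402770996094), 31.170827865600586)
1128 [0.47984978 0.35615939 0.09752192] ((480.6616516113281, 356.1067199707031), (14.856362342834473, 52.78380584716797), 87.9259262084961) [0.47983311 0.35370111 0.39892696]
body 2656 ((480.4967956542969, 356.3138732910156), 31.095745086669922)
```

>>> {"api": "send_rows", "payload": {
  "commands": "4 0.2 0 0 0 -0.044;7.3 0.25 0 0 0 -0.044;7.3 0.25 -4 0 0 -0.044;7.3 0.25 -8 0 0 -0.044;7.3 0.25 -11 0 0 -0.044;7.3 0.25 -13.5 0 0 -0.044;7.3 0.25 -15 0 0 -0.044;7.3 0.25 -16 0 0 -0.044;7.3 0.25 -16 0 0 -0.044;7.3 0.25 -16 0 0 -0.044"
}}

```text
time: 16.95
ee_pos: [0.481, 0.3565, 0.0854]
ee_rot: [-3.14, 0.057, -0.002]
contact_force: [-0.9, 0.1, -0.3]
width: 0.0399
gripper_force: 0.0
```

>>> {"api": "send_rows", "payload": {
  "commands": "0 0 0 0 0 0;0 0 0 0 0 0;0 0 0 0 0 0;0 0 0 0 0 0;0 0 0 0 0 0",
  "gripper": 0
}}

```text
time: 17.45
ee_pos: [0.4801, 0.3568, 0.0849]
ee_rot: [-3.141, 0.055, -0.001]
contact_force: [-0.5, 0.4, 2.4]
width: 0.0136
gripper_force: 29.9
```

>>> {"api": "send_rows", "payload": {
  "commands": "0 0 2 0 0 0;0 0 6 0 0 0;0 0 11 0 0 0;0 -1 15 0 0 0;0.5 -5 17 0 0 0.1;1.5 -9.5 17 0 0 0.24;2.5 -14 17 0 0 0.38;3.5 -18.5 17 0 0 0.52;4.5 -23 17 0 0 0.66;5.5 -27.5 17 0 0 0.8;6.5 -32 17 0 0 0.94;7.5 -36 17 0 0 1.08;8.5 -40 17 0 0 1.22;10 -43.7 17 0 0 1.36;10 -43.7 17 0 0 1.5;10 -43.7 16 0 0 1.57;10 -43.7 14.5 0 0 1.57;10 -43.7 13.5 0 0 1.57;10 -43.7 13.5 0 0 1.57;10 -43.7 13.5 0 0 1.57"
}}

```text
time: 19.45
ee_pos: [0.5799, -0.0801, 0.2193]
ee_rot: [-2.26, -2.181, 0.001]
contact_force: [-0.4, -0.5, -1.7]
width: 0.0139
gripper_force: 29.9
```

Run:
```python
from h import *
s=state(); print(s['ee_pos'],s['ee_rot'],s['time'],s['contact_force'])
for n in ('scene','side'):
    c=snap(n)
    u,v=map(int,proj(c,(.57,-.05,.15))); a=c['frame'][v-60:v+60,u-80:u+80,::-1]
    b=a if n=='scene' else np.hstack([b,a])
cv2.imwrite('pics/ins.png',cv2.resize(b,None,fx=2.5,fy=2.5,interpolation=cv2.INTER_CUBIC))
```

```text
[ 0.57991416 -0.08006541  0.21932969] [-2.26030095e+00 -2.18091465e+00  5.35839522e-04] 19.45 [-0.38929445 -0.47988694 -1.74364088]
```

>>> {"api": "send_rows", "payload": {
  "commands": "0 -0.05 -0.6 0 0 0;0 -0.05 -1.2 0 0 0;0 -0.05 -1.6 0 0 0;0 -0.05 -2 0 0 0;0 -0.05 -2.3 0 0 0;0 -0.05 -2.3 0 0 0"
}}

```text
time: 20.15
ee_pos: [0.5799, -0.0808, 0.196]
ee_rot: [-2.261, -2.181, 0.0]
contact_force: [-0.2, 0.2, -2.1]
width: 0.0135
gripper_force: 29.9
```

>>> {"api": "send_rows", "payload": {
  "commands": "0 0 -0.3 0 0 0;0 0 -0.6 0 0 0;0 0 -0.9 0 0 0;0 0 -1.1 0 0 0;0 0 -1.25 0 0 0;0 0 -1.25 0 0 0;0 0 -1.25 0 0 0"
}}

```text
time: 20.85
ee_pos: [0.5804, -0.0809, 0.1845]
ee_rot: [2.26, 2.18, 0.001]
contact_force: [-0.2, 0.7, 4.5]
width: 0.0137
gripper_force: 29.9
```

>>> {"api": "send_rows", "payload": {
  "commands": "0 0 -0.1 0 0 0;0 0 -0.1 0 0 0;0 0 -0.1 0 0 0;0 0 -0.1 0 0 0"
}}

```text
time: 21.25
ee_pos: [0.5804, -0.081, 0.1834]
ee_rot: [2.26, 2.18, 0.001]
contact_force: [0.6, 0.3, 5.7]
width: 0.0137
gripper_force: 29.9
```

>>> {"api": "send_rows", "payload": {
  "commands": "0 0 -0.05 0 0 0;0 0 -0.05 0 0 0;0 0 -0.05 0 0 0"
}}

```text
time: 21.55
ee_pos: [0.5804, -0.0809, 0.1829]
ee_rot: [2.26, 2.18, 0.001]
contact_force: [-0.4, 0.6, 5.3]
width: 0.0136
gripper_force: 29.9
```

Turn clockwise, first part to check the lugs slide under the lip.

>>> {"api": "send_rows", "payload": {
  "commands": "0 0 0 0 0 -0.12;0 0 0 0 0 -0.24;0 0 0 0 0 -0.36;0 0 0 0 0 -0.48;0 0 0 0 0 -0.6;0 0 0 0 0 -0.6"
}}

```text
time: 22.15
ee_pos: [0.5803, -0.0808, 0.1829]
ee_rot: [2.806, 1.412, 0.001]
contact_force: [0.5, -0.9, 5.8]
width: 0.0137
gripper_force: 30.0
```

```bash
python3 -c "
from h import *
s=state(); print(s['wrist_torque'],s['contact_force'])"
```

```text
[-0.0346413   0.21967573 -0.05374612] [ 0.46838803 -0.91050137  5.7938122 ]
```

>>> {"api": "send_rows", "payload": {
  "commands": "0 0 0 0 0 -0.12;0 0 0 0 0 -0.24;0 0 0 0 0 -0.36;0 0 0 0 0 -0.48;0 0 0 0 0 -0.6;0 0 0 0 0 -0.7;0 0 0 0 0 -0.715;0 0 0 0 0 -0.715;0 0 0 0 0 -0.715"
}}

```text
time: 23.05
ee_pos: [0.5803, -0.0808, 0.1829]
ee_rot: [3.123, 0.344, 0.001]
contact_force: [-0.6, 0.3, 5.5]
width: 0.0137
gripper_force: 29.9
```

>>> {"api": "send_rows", "payload": {
  "commands": "0 0 0.3 0 0 0;0 0 0.5 0 0 0;0 0 0.5 0 0 0;0 0 0.5 0 0 0"
}}

```text
time: 23.45
ee_pos: [0.5802, -0.0808, 0.1876]
ee_rot: [3.123, 0.344, 0.001]
contact_force: [0.2, 0.4, 2.7]
width: 0.0139
gripper_force: 29.9
```

>>> {"api": "send_rows", "payload": {
  "commands": "0 0 0.15 0 0 0;0 0 0.25 0 0 0;0 0 0.25 0 0 0"
}}

```text
time: 23.75
ee_pos: [0.5802, -0.0807, 0.1889]
ee_rot: [-3.122, -0.344, 0.0]
contact_force: [4.5, -0.3, -5.5]
width: 0.0133
gripper_force: 29.9
```

It resists at exactly the locked height. Releasing and retreating.

>>> {"api": "send_rows", "payload": {
  "commands": "0 0 -0.15 0 0 0;0 0 -0.15 0 0 0"
}}

```text
time: 23.95
ee_pos: [0.5802, -0.0808, 0.1889]
ee_rot: [3.123, 0.345, 0.001]
contact_force: [1.2, 0.9, -0.6]
width: 0.0136
gripper_force: 29.9
```

>>> {"api": "send_rows", "payload": {
  "commands": "0 0 -0 0 0 0;0 0 0 0 0 0;0 0 0 0 0 0;0 0 0 0 0 0;0 0 1 0 0 0;0 0 3 0 0 0;0 0 6 0 0 0;-3 0 9 0 0 0;-7 -2 11 0 0 0;-7 -2 11 0 0 0;-7 -2 11 0 0 0;-7 -2 11 0 0 0",
  "gripper": 4
}}

```text
time: 25.15
ee_pos: [0.5106, -0.1007, 0.2985]
ee_rot: [-3.122, -0.344, -0.001]
contact_force: [-0.5, 1.2, 0.4]
width: 0.04
gripper_force: 0.0
```

Run:
```python
from h import *
s=state(); print(s['ee_pos'],s['time'])
c=snap('wrist'); v,u=np.mgrid[0:480,0:640]; x=(u-c['cx'])/c['fx']; y=(v-c['cy'])/c['fy']; r=np.hypot(x,y)+1e-9; t=np.tan(np.minimum(r,1.4))/r
d=np.stack([x*t,-y*t,-np.ones_like(x)],-1); T=np.linalg.inv(c['view']); p=(d*c['range_z'][...,None])@T[:3,:3].T+T[:3,3]
for n,ctr,z0,z1 in(('fresh',(.58,-.08),.195,.21),('dial',(.54,.054),.124,.136)):
    m=(np.hypot(p[...,0]-ctr[0],p[...,1]-ctr[1])<.035)&(p[...,2]>z0)&(p[...,2]<z1); q=p[m]; print(n,np.median(q,0),cv2.minAreaRect((q[:,:2]*1000).astype(np.float32)))
cv2.imwrite('pics/end.png',cv2.resize(c['frame'][...,::-1],(800,600)))
```

```text
[ 0.51056022 -0.10069517  0.29846189] 25.15
fresh [ 0.58099479 -0.08054377  0.20150249] ((580.3803100585938, -80.51815032958984), (53.937110900878906, 15.118199348449707), 12.616950035095215)
dial [0.5403071  0.0526369  0.12968468] ((539.8323364257812, 54.05442810058594), (13.100830078125, 42.2171630859375), 64.25045013427734)
```

View pics/end.png

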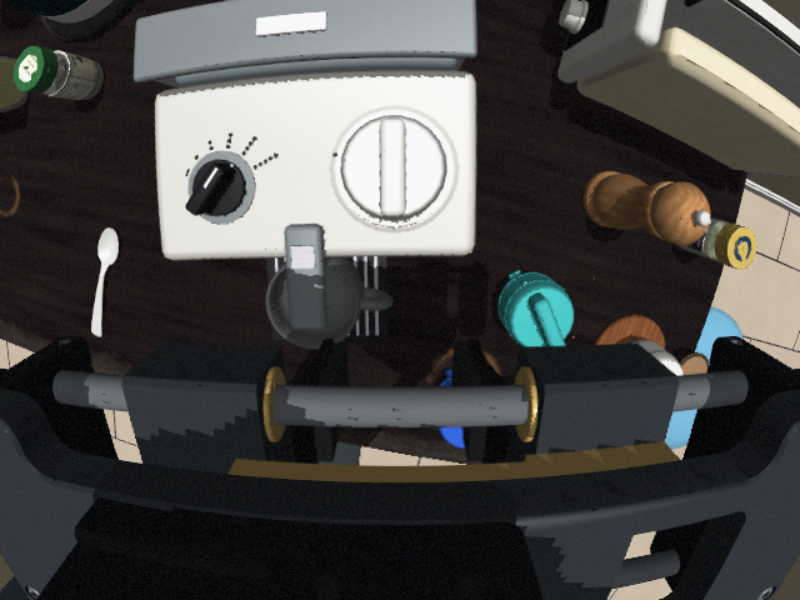

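The picture shows the fresh cartridge locked at (393,165) with its wing along the unit's x axis, and the dial at (218,187) pointing at the four-dot mark. The measurements agree: yaw 12.6° with the top at 0.2015 m, and the dial at -25.75°.

```bash
python3 -c "
from bench import *
print(finish_job())"
```

```text
the job is handed in; nothing more can be done
None
```

I handed the job in at about 25 s of the 72 s; the hand-in returned no verdict. In the last measurements, the spent cartridge stood upright on the coaster, the fresh one was locked in the port, and the dial was on four dots.

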